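# Fill the square jar with walnuts through the wide funnel

### The job

Gently slide the open square glass jar across the filling stand's board until it sits flat and snug in the corner of the side rail and the end stop, under the funnel. Then lift the small pan by its handle and tip all six walnuts through the funnel into the jar (nudge them through if they bridge in the spout), and stand the empty pan upright on its cork mat again. Leave the jar standing in its corner, and do not disturb the other things on the table.

Things in the scene. Friction and masses are not known exactly. Their poses are not given: they have to be found in the camera images.
- station: fixed filling stand: wooden board 265 x 250 x 12 mm (x -205..60, y -140..110 mm) with dark side rail and end stop forming a square corner, and a steel post (20 mm thick, 162 mm high, at x 0, y -115 mm) holding a wide steel funnel. Origin: at table height straight under the funnel's axis; z up
- home (a point): the jar's place: the centre of the jar's underside lies here when the jar is flat against both rail and stop; 12 mm above the table (the board's top), under the funnel's axis; axes as the stand's
- rail (a point): middle of the top edge of the side rail's face, 38 mm above the table; the face looks to the stand's +y at y = -35 mm and runs from x -195 to +35 mm; 26 mm high above the board, 14 mm thick; axes as the stand's
- stop (a point): middle of the top edge of the end stop's face, 38 mm above the table; the face looks to the stand's -x at x = +35 mm and runs from y -35 to +35 mm; 26 mm high above the board, 14 mm thick; axes as the stand's
- funnel_mouth (a point): centre of the funnel's rim circle (160 mm wide), 185 mm above the table; axes as the stand's. The cone narrows down to a spout 56 mm outside, 52 mm inside, from 131 down to 109 mm above the table, so its lower end is 7 mm above the jar's rim
- jar: open square glass jar, 70 x 70 mm and 72 mm high (4 mm walls) with a round neck 65 mm outside, 57 mm inside, up to 90 mm height; 0.3 to 0.6 kg. Origin: centre of its underside, z up, x and y square to its sides. It starts on the board in front of the stop, clear of the funnel and away from the rail, turned a little
- mat: round cork mat, 130 mm diameter, 10 mm thick, fixed; origin at the centre of its underside, z up
- pan: small cream enamel pan, a cone-shaped bowl 80 mm wide at the foot, 146 mm at the rim, 50 mm high, 3 mm wall, with a straight round wooden handle of 20 mm diameter pointing to the pan's -x, its axis 58 mm above the pan's underside, from x -80 to x -195 mm; about 0.3 kg. Origin: centre of the underside, z up out of the mouth. It starts standing on the mat with six nuts in it
- pan_grip (a point): a point on the axis of the pan's handle, 115 mm from the pan's centre; axes as the pan's (handle along x)
- nut0: brown walnut in its shell, 27 mm wide, 29 mm long, 13 g; origin at its centre
- nut1: brown walnut in its shell, 27 mm wide, 29 mm long, 13 g; origin at its centre
- nut2: brown walnut in its shell, 27 mm wide, 29 mm long, 13 g; origin at its centre
- nut3: brown walnut in its shell, 27 mm wide, 29 mm long, 13 g; origin at its centre
- nut4: brown walnut in its shell, 27 mm wide, 29 mm long, 13 g; origin at its centre
- nut5: brown walnut in its shell, 27 mm wide, 29 mm long, 13 g; origin at its centre
- full_jar: closed amber jar with brass cap, 68 mm wide, 110 mm high; a bystander to leave alone; origin at its underside
- mill: dark wooden pepper mill, 60 mm wide, 160 mm high; a bystander to leave alone; origin at its underside
- spoon: wooden spoon lying flat, 220 mm long; a bystander to leave alone; origin at its underside
- mug: blue mug, 80 mm wide, 90 mm high; a bystander to leave alone; origin at its underside
- tub: clear plastic food tub, 150 x 190 mm, 70 mm high; a bystander to leave alone; origin at its underside
- bowl: white bowl, 124 mm wide, 50 mm high; a bystander to leave alone; origin at its underside
Not all that is in view belongs to the job. There is more than one size of the jar; the one meant has the size given above. Of the things shaped like the mat, the cork one is meant.

How it is judged:
On the way, in this order (a step that is already met when the one before it is completed fails the run):
1. the jar stands in the corner, flat against the rail and the stop (within 4 mm of its place, square within 0.06 rad) (horizontal distance between jar and home below 0.004 m and angle between the x axis of jar and the x axis of station, either way round below 0.06 rad and angle between jar's own z axis and vertical below 0.05 rad), for 0.2 s.
2. all six walnuts are in the jar (horizontal distance between each of nut0, nut1, nut2, nut3, nut4, nut5 and jar below 0.036 m and z of nut0 in the frame of jar between 0.005 and 0.068 m and z of nut1 in the frame of jar between 0.005 and 0.068 m and z of nut2 in the frame of jar between 0.005 and 0.068 m and z of nut3 in the frame of jar between 0.005 and 0.068 m and z of nut4 in the frame of jar between 0.005 and 0.068 m and z of nut5 in the frame of jar between 0.005 and 0.068 m), for 0.2 s.
At the end, for the whole second after the job is handed in: the jar stands upright within 4 mm of its place in the corner and square to the stops within 0.06 rad; all six walnuts lie inside the jar below its neck; the pan stands upright (within 0.06 rad) and at rest on the cork mat, its centre within 40 mm of the mat's centre (all of step 1 and all of step 2 and horizontal distance between pan and mat below 0.04 m and angle between pan's own z axis and vertical below 0.06 rad and height (world z) of pan between 0.005 and 0.016 m and linear speed of each of pan, jar below 0.02 m/s); the robot touches nothing.
It fails at once if the jar is tipped by more than 0.35 rad (angle between jar's own z axis and vertical above 0.35 rad).
It fails at once if the jar is pressed against the stand with more than 80 N (its own weight included) (contact force between jar and station above 80 N).
It fails at once if a bystander (closed jar, mill, spoon, mug, tub, bowl) is moved by more than 40 mm (distance of any of full_jar, mill, spoon, mug, tub, bowl from where it was at the start of the episode above 0.04 m).
It also fails if it takes over 72 s, if anything falls off the work surface, if the arm or the gripper's body presses on something with over 40 N, if the wrist force passes 120 N, or if a joint passes its speed limit or range.

### The arm

A 6-joint arm with a two-finger parallel gripper is mounted at the origin on the work surface. World frame = base frame: x ahead of the robot, y to its left, z up, the work surface at z = 0. Lengths are in m, angles in rad, forces in N, time in s.
With the tool pointing down it reaches from about 0.35 to 0.975 m from the base axis. Payload 4.9 kg.
Tool frame: the origin (TCP) lies at the very end of the fingers, on their centre line; the grasp point (between the pads) lies 19 mm behind it; z points along the fingers, y is the line along which they close (so a half turn about z gives the same grasp; the last joint's range is limited). The gripper opens to 85 mm and grips with 20 to 120 N. Pads are 22 mm wide; open, the fingers measure 114 mm over their backs; the gripper's body (76 mm by 85 mm) begins 54 mm behind the grasp point. The pads swing forward as they close: fully open they stand 13 mm farther back than shut.
Start: joints at [-1.25, 0.053, 1.613, -0, 1.476, -0.119], TCP at [0.266, -0.566, 0.231] pointing down, gripper open.
Joint ranges: [-3.01, 3.01], [-1.01, 2.22], [0.06, 2.58], [-1.02, 4.17], [0.09, 2.62], [-3.14, 3.14]. Speed limits (rad/s): [2.57, 2.57, 3.14, 3.14, 3.14, 3.14].

### API

Orientations are given as a unit quaternion [w, x, y, z].
In Python, from plant import monitor, vision, manip gives the robot as it stands. The module is installed in compiled form; this text tells all that it offers.
- The arm moves only by the tool arm_command, never from a script. Its argument "rows" is a list of rows, each a list of 3 entries, a list of its own where there are three numbers: the finger opening in mm, from 0 to 85.4, then the shift along the world's x, y, z in units of 30 cm (1.0 is 30 cm), then the turn, a rotation vector about the world's x, y, z in units of pi/2 rad (1.0 is pi/2 rad). In form: [[claw, [x, y, z], [wx, wy, wz]], ...]. A call has 1 to 12 rows; each row is the pose to reach, as a shift and turn from the pose commanded when the call began; what a row does not reach only later rows make up. A row lasts 1/12 s, in which the tool goes at most 41.7 mm and 7.16 degrees, less where a joint would pass 70% of its speed; a pose out of reach is approached as far as the arm can. A call with a number of a shift or a turn outside -1 to 1 is refused whole. A call with a gripper value outside its range is refused whole. The fingers move at their own pace and stop on an object; the grip force is fixed at half the most. Time passes only in rows, so rows that repeat a pose let the fingers close. It gives the time, the measured TCP pose, the force, the opening and the grip force at its end, in the units of the state.
- monitor.state(): the state, without advancing time (a new reading comes with each control period).
- vision.grab_frame(name): name is "scene" or "top" or "wrist"; returns a dict with "color" (420x560x3 uint8, red, green, blue), "z_map" (420x560 float32, m along the optical axis (not along the pixel's ray), 0 where there is no reading), "mtx" (3x3 intrinsics, pixels), "R" (3x3) and "t" (3): a world point X has camera coordinates R X + t. Camera axes: x right, y down, z forward; pixel columns grow to the right and rows downward; lengths in m; the calibration is good to about 2 mm. A picture is of the moment at which its call begins.
- manip.job_done(): hands the job in; it is judged then, once.
The state is a dict: "time": time; "joint_pos": joint angles; "joint_vel": joint speeds; "joint_efforts": joint torques, N m; "tool_pos": TCP position; "tool_rot": TCP orientation; "contact_force": force on the tool from outside, world axes, zero at the start; "ft_torque": the same for the moment, N m; "gripper_width": opening from 0.0 (shut) to 1.0 (fully open); "grasp_force": force on a finger pad.
Only numpy, scipy, OpenCV 4.12 (cv2) and the standard library are available. Lean on these libraries where they do the work, as an engineer would, in place of code of your own. Each camera call takes 0.05 s, during which the arm holds its last target. There are 200 camera calls.

## Working session

There is one attempt and no reset: what is moved stays moved. The work goes in short steps, Python scripts to look and compute and a tool call to move; the robot and the scene stay as the last step left them, time stands still between calls to the robot, and variables do not carry over. Pictures are saved under pics/ and viewed, at most 10 in all, crops included, and the job is handed in when it is done.

Besides the shell and the picture viewer there is one more tool, called after ">>>" as a command line: name --argument value ..., lists and objects as JSON in quotes. arm_command: Moves the arm, as the interface text tells. Shifts and turns lie within -1 to 1; 1 stands for 30 cm of shift or pi/2 rad of turn. Its arguments: {"type":"object","properties":{"rows":{"type":"array"}},"required":["rows"]}

```bash
mkdir -p pics; cat > h.py <<'E'
import numpy as np, cv2
from plant import monitor, vision, manip
def cloud(f):
    z=f["z_map"]; K=f["mtx"]; v,u=np.indices(z.shape)
    c=np.stack([(u-K[0,2])/K[0,0]*z,(v-K[1,2])/K[1,1]*z,z],-1)
    P=(c-f["t"])@f["R"]; P[z==0]=np.nan
    return P
def ray(f,u,v,h):
    d=f["R"].T@np.linalg.inv(f["mtx"])@np.array([u,v,1.]); o=-f["R"].T@f["t"]
    return o+d*(h-o[2])/d[2]
def px(f,X):
    c=f["mtx"]@(f["R"]@np.asarray(X)+f["t"]); return c[:2]/c[2]
E
python3 - <<'E'
from h import *
import pickle
F={n:vision.grab_frame(n) for n in("scene","top")}
pickle.dump(F,open("f0.pkl","wb"))
for n in F:
    cv2.imwrite(f"pics/{n}0.png",cv2.resize(F[n]["color"][...,::-1],(800,600),interpolation=cv2.INTER_CUBIC))
    print(n,-F[n]["R"].T@F[n]["t"],F[n]["R"][2])
print(monitor.state())
E
```

```text
scene [ 1.437552   -0.85564959  1.05958879] [-0.57169183  0.55052095 -0.60835445]
top [ 0.44584449 -0.0296599   1.47683777] [ 0.07993562  0.00481895 -0.99678838]
{'time': 0.1, 'joint_pos': array([-1.25002796e+00,  5.33371288e-02,  1.61417217e+00, -1.49725005e-05,
        1.47597632e+00, -1.19036492e-01]), 'joint_vel': array([-0.00032585, -0.00027595, -0.00336216, -0.00067559,  0.00033303,
       -0.0012014 ]), 'joint_efforts': array([ 4.24321051e-04, -3.94903636e+01, -3.71362031e+01, -1.12579526e-04,
        3.93318624e-03, -2.46785299e-05]), 'tool_pos': array([ 0.26589855, -0.56499366,  0.230148  ]), 'tool_rot': array([-9.40921185e-04,  9.75918144e-01,  2.18135006e-01, -1.02720090e-04]), 'contact_force': array([-0.53505291,  0.03531195,  0.07161274]), 'ft_torque': array([-0.00828673,  0.01071164,  0.03906223]), 'grasp_force': 0.0, 'gripper_width': 0.9996344033098574}
```

View pics/top0.png

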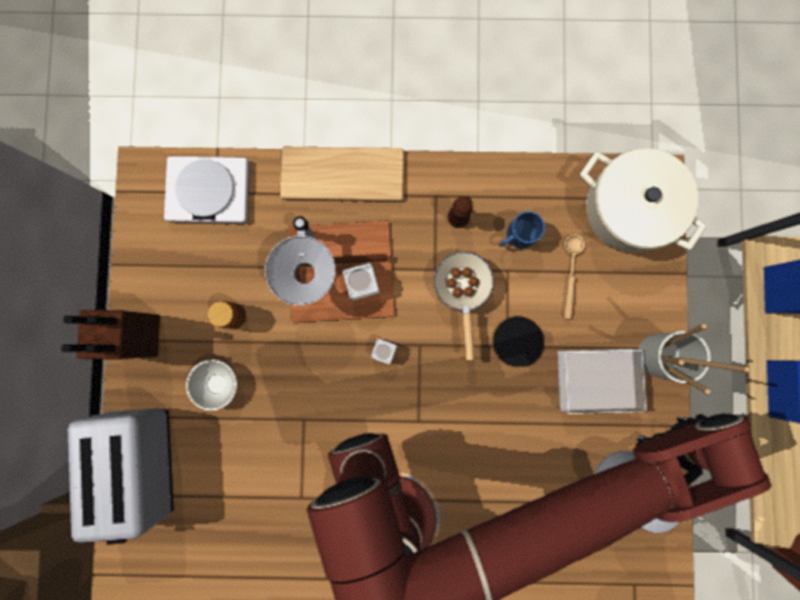

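View pics/scene0.png

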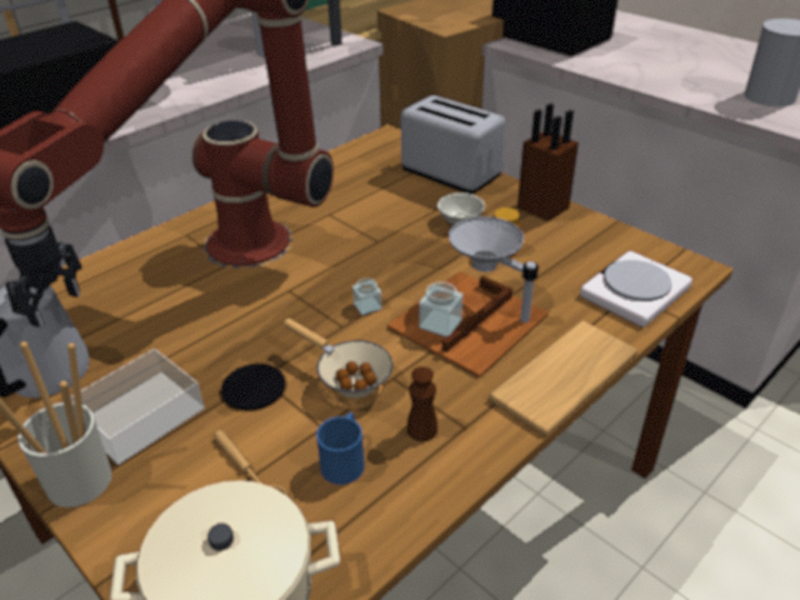

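The top view shows, in 800x600 pixels, the funnel at (300,270), the jar at (360,281) and a smaller decoy jar at (383,350). The pan is at (463,282) with its handle running to (469,360), and the black disc at (518,341) is a decoy mat. Station +x is about world +y, and station +y is about world −x.

```bash
python3 - <<'E'
from h import *
import pickle
F=pickle.load(open("f0.pkl","rb")); f=F["top"]; P=cloud(f); Z=P[...,2]
def circ(q):
    A=np.c_[2*q[:,:2],np.ones(len(q))]; s=np.linalg.lstsq(A,(q[:,:2]**2).sum(1),rcond=None)[0]
    return s[:2],np.sqrt(s[2]+s[:2]@s[:2]),len(q)
def near(u,v,r,lo,hi):
    U=np.indices(Z.shape); m=(np.hypot(U[1]-u*.7,U[0]-v*.7)<r*.7)&(Z>lo)&(Z<hi); return m
m=near(300,270,45,.178,.195); print("funnel",circ(P[m]),np.percentile(P[m][:,2],[5,50,95]))
m=near(463,282,40,.052,.066); print("panrim",circ(P[m]))
m=near(463,335,40,.066,.085)
q=P[m]; c=q.mean(0); w,V=np.linalg.eigh(np.cov(q[:,:2].T)); print("handle",c,V[:,1],len(q),q.min(0),q.max(0))
# rim circle fits by colour: mat
hsv=cv2.cvtColor(f["color"],cv2.COLOR_RGB2HSV)
for (u,v) in [(340,240),(390,240),(340,315),(390,315),(350,232),(345,225),(360,281)]:
    print((u,v),f["color"][int(v*.7),int(u*.7)],hsv[int(v*.7),int(u*.7)],P[int(v*.7),int(u*.7)].round(4))
# heights round the jar
m=near(360,281,28,.02,.2); print("jar z hist",np.histogram(Z[m],bins=np.arange(.02,.12,.01)))
m=near(350,270,80,.009,.016); print("board n",m.sum()); 
m2=m.astype(np.uint8); B=P[m2>0]; print(B.min(0),B.max(0))
a=[f["color"],cv2.applyColorMap((np.clip(np.nan_to_num(Z)/.12,0,1)*255).astype(np.uint8),cv2.COLORMAP_JET)]
im=np.hstack([cv2.resize(x[140:240,180:350],None,fx=2.35*1,fy=2.35*1,interpolation=cv2.INTER_CUBIC) for x in a])
im2=F["scene"]["color"]
s=cv2.resize(im2[165:270,260:400],(798,598),interpolation=cv2.INTER_CUBIC)
cv2.imwrite("pics/c1.png",cv2.resize(f["color"][145:235,180:300],(800,600),interpolation=cv2.INTER_CUBIC)[...,::-1])
E
```

```text
funnel (array([0.60211896, 0.21967081]), np.float64(0.0771119582327443), 204) [0.17831778 0.18270906 0.18788701]
panrim (array([ 0.59654105, -0.16338722]), np.float64(0.0694527406542785), 339)
handle [ 0.46206335 -0.17467561  0.07541551] [-0.99555858 -0.09414412] 193 [ 0.40480335 -0.18986413  0.06650875] [ 0.52703297 -0.14697818  0.08387134]
(340, 240) [99 57 36] [ 10 162  99] [0.7024 0.1526 0.0144]
(390, 240) [103  67  42] [ 12 151 103] [0.7066 0.0202 0.0016]
(340, 315) [162  99  61] [ 11 159 162] [0.5104 0.1477 0.0155]
(390, 315) [167 102  63] [ 11 159 167] [0.5128 0.0165 0.0086]
(350, 232) [175 106  67] [ 11 157 175] [0.7251 0.1273 0.0149]
(345, 225) [156  93  58] [ 11 160 156] [0.7445 0.1393 0.0105]
(360, 281) [176 165 156] [ 14  29 176] [0.5988 0.0983 0.0189]
jar z hist (array([ 42,  79,  29,   7,   6,  26, 113,  30,  50]), array([0.02, 0.03, 0.04, 0.05, 0.06, 0.07, 0.08, 0.09, 0.1 , 0.11]))
board n 2271
[ 0.44920388 -0.06563778  0.00900059] [0.83017374 0.28739513 0.01599087]
```

View pics/c1.png

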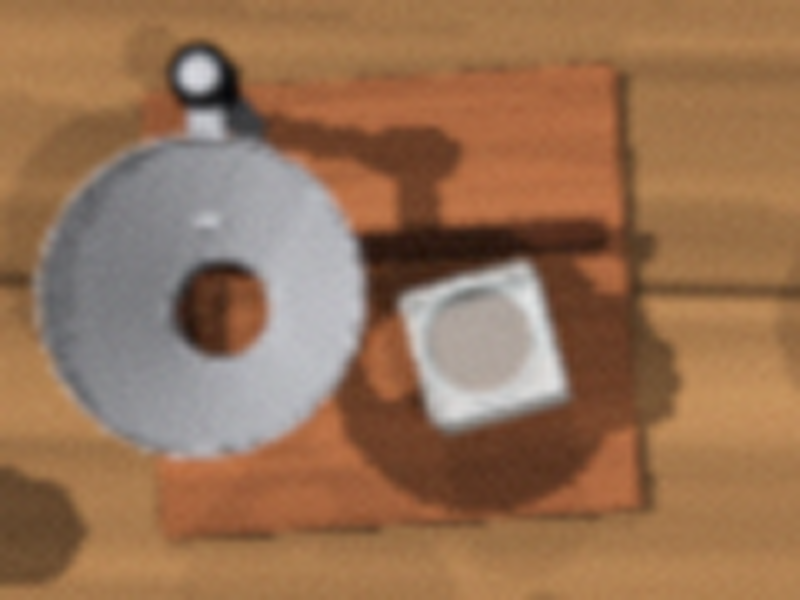

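The crop shows board corners at TR(617,66), BR(640,508) and BL(163,540). The jar's shoulder corners are (400,297), (530,262), (568,398) and (445,432), and the rail's lower edge runs (365,258)–(605,247).

```bash
python3 - <<'E'
from h import *
import pickle
F=pickle.load(open("f0.pkl","rb")); f=F["top"]
def R(x,y,h): return ray(f,180+x/6.667-.43,145+y/6.667-.43,h)
B=[R(*p,.012) for p in[(617,66),(640,508),(163,540)]]
for b in B: print(b.round(4))
d=B[2]-B[1]; print("len",np.hypot(*d[:2]),np.hypot(*(B[0]-B[1])[:2]),"yaw x",np.arctan2(d[1],d[0]),"yaw y",np.arctan2(*(B[1]-B[0])[1::-1])+np.pi/2)
yw=(np.arctan2(d[1],d[0])+np.arctan2(*(B[1]-B[0])[1::-1])+np.pi/2)/2
ex=np.array([np.cos(yw),np.sin(yw)]); ey=np.array([-ex[1],ex[0]])
# station corners: TR (-205,-140), BR(-205,110), BL(60,110)
for b,(x,y) in zip(B,[(-.205,-.14),(-.205,.11),(.06,.11)]): print("origin",(b[:2]-x*ex-y*ey).round(4))
r=[R(365,258,.038),R(605,247,.038)]; print("rail",r,np.arctan2(*(r[0]-r[1])[1::-1]))
J=np.array([R(*p,.084) for p in[(400,297),(530,262),(568,398),(445,432)]]); print(J.round(4),"c",J.mean(0))
for i in range(4):
    e=J[(i+1)%4]-J[i]; print(np.hypot(*e[:2]),np.degrees(np.arctan2(e[1],e[0])))
print("yaw st deg",np.degrees(yw))
# pan rim via colour-free check: project the estimated centre circle
E
```

```text
[0.7554 0.0241 0.012 ]
[0.5099 0.007  0.012 ]
[0.4883 0.2682 0.012 ]
len 0.26204704168604154 0.2460567982850132 yaw x 1.6533985999483927 yaw y -1.501413865665083
origin [0.9492 0.1792]
origin [ 0.7227 -0.0871]
origin [0.4368 0.1539]
rail [array([0.64221876, 0.15800596, 0.038     ]), array([0.65022405, 0.02782868, 0.038     ])] 1.632214262096002
[[0.6156 0.1331 0.084 ]
 [0.6351 0.0652 0.084 ]
 [0.5638 0.0439 0.084 ]
 [0.5449 0.1078 0.084 ]] c [0.58986086 0.08751185 0.084     ]
0.0706169185512188 -73.92764021192829
0.07451154285346545 -163.3362737619641
0.0666611244126958 106.40462118655475
0.0750431035493161 19.68304041812454
yaw st deg 4.354041912425456
```

>>> arm_command --rows '[[40, [0.3, 0.97, 0.1], [0, 0, -0.232]], [40, [0.3, 0.97, 0.1], [0, 0, -0.232]], [40, [0.3, 0.97, 0.1], [0, 0, -0.232]], [40, [0.3, 0.97, 0.1], [0, 0, -0.232]], [40, [0.3, 0.97, 0.1], [0, 0, -0.232]], [40, [0.3, 0.97, 0.1], [0, 0, -0.232]], [40, [0.3, 0.97, 0.1], [0, 0, -0.232]], [40, [0.3, 0.97, 0.1], [0, 0, -0.232]], [40, [0.3, 0.97, 0.1], [0, 0, -0.232]]]'

```text
time: 0.85
tool_pos: [0.3569, -0.2718, 0.2616]
tool_rot: [0.0, 0.999, 0.04, 0.001]
contact_force: [0.1, 0.2, -0.5]
gripper_width: 0.466
grasp_force: 0.0
```

>>> arm_command --rows '[[40, [0.5, 0.99, 0.0], [0, 0, 0]], [40, [0.5, 0.99, 0.0], [0, 0, 0]], [40, [0.5, 0.99, 0.0], [0, 0, 0]], [40, [0.5, 0.99, 0.0], [0, 0, 0]], [40, [0.5, 0.99, 0.0], [0, 0, 0]], [40, [0.5, 0.99, 0.0], [0, 0, 0]], [40, [0.5, 0.99, 0.0], [0, 0, 0]], [40, [0.5, 0.99, 0.0], [0, 0, 0]], [40, [0.5, 0.99, 0.0], [0, 0, 0]]]'

```text
time: 1.6
tool_pos: [0.5078, 0.0271, 0.2604]
tool_rot: [-0.001, 0.999, 0.041, -0.0]
contact_force: [-0.6, -0.7, 0.2]
gripper_width: 0.465
grasp_force: 0.0
```

```bash
python3 - <<'E'
from h import *
s=monitor.state(); print(s["tool_pos"],s["joint_pos"],s["time"])
E
```

```text
[0.5078239  0.02707843 0.26039853] [-0.09446039 -0.2462887   1.84326945  0.00234656  1.54540052  1.39467174] 1.6
```

>>> arm_command --rows '[[40, [0.03, 0.18, -0.2], [0, 0, 0]], [40, [0.03, 0.18, -0.2], [0, 0, 0]], [40, [0.03, 0.18, -0.75], [0, 0, 0]], [40, [0.03, 0.18, -0.75], [0, 0, 0]], [40, [0.03, 0.18, -0.75], [0, 0, 0]], [40, [0.03, 0.18, -0.75], [0, 0, 0]], [40, [0.03, 0.18, -0.75], [0, 0, 0]], [40, [0.03, 0.18, -0.75], [0, 0, 0]], [40, [0.03, 0.18, -0.75], [0, 0, 0]]]'

```text
time: 2.35
tool_pos: [0.5167, 0.0758, 0.0381]
tool_rot: [0.0, 0.999, 0.037, 0.001]
contact_force: [0.3, 0.7, 0.0]
gripper_width: 0.468
grasp_force: 0.0
```

>>> arm_command --rows '[[40, [0.02, 0.002, 0], [0, 0, 0]], [40, [0.04, 0.003, 0], [0, 0, 0]], [40, [0.055, 0.004, 0], [0, 0, 0]], [40, [0.07, 0.005, 0], [0, 0, 0]], [40, [0.085, 0.006, 0], [0, 0, 0]], [40, [0.1, 0.008, 0], [0, 0, 0]], [40, [0.115, 0.009, 0], [0, 0, 0]], [40, [0.13, 0.01, 0], [0, 0, 0]], [40, [0.13, 0.01, 0], [0, 0, 0]]]'

```text
time: 3.1
tool_pos: [0.5548, 0.0795, 0.0362]
tool_rot: [0.0, 0.999, 0.038, 0.0]
contact_force: [-0.5, -0.2, 0.5]
gripper_width: 0.468
grasp_force: 0.0
```

```bash
cat > jar.py <<'E'
from h import *
import sys
O=np.array([.602,.219]); yw=np.radians(94.35); ex=np.array([np.cos(yw),np.sin(yw)]); ey=np.array([-ex[1],ex[0]])
def st(p): d=np.asarray(p)[:2]-O; return np.array([d@ex,d@ey])
s=monitor.state(); print("tcp st",st(s["tool_pos"]).round(4),s["tool_pos"][2].round(4),"F",s["contact_force"].round(1),"j",s["joint_pos"].round(2),s["time"])
if len(sys.argv)>1:
    f=vision.grab_frame("top")
    cv2.imwrite(f"pics/{sys.argv[1]}.png",cv2.resize(f["color"][145:235,180:300],(800,600),interpolation=cv2.INTER_CUBIC)[...,::-1])
E
python3 jar.py j1
```

```text
tcp st [-0.1355  0.0576] 0.0362 F [-0.5 -0.2  0.5] j [ 0.01  0.1   1.91 -0.    1.13  1.51] 3.1
```

View pics/j1.png

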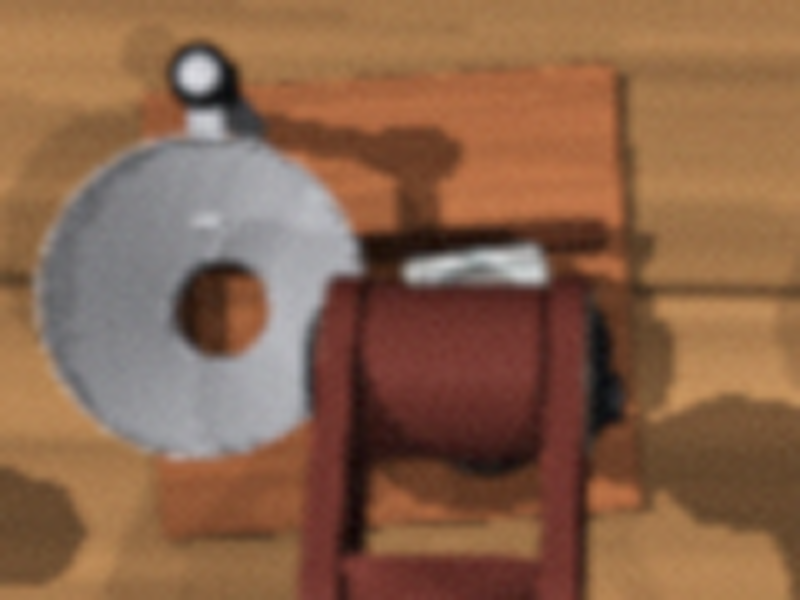

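The jar has come square to the rail and sits just in front of it. I'll continue gently.

>>> arm_command --rows '[[40, [0.007, 0, 0], [0, 0, 0]], [40, [0.014, 0.001, 0], [0, 0, 0]], [40, [0.02, 0.001, 0], [0, 0, 0]], [40, [0.025, 0.002, 0], [0, 0, 0]], [40, [0.03, 0.002, 0], [0, 0, 0]], [40, [0.03, 0.002, 0], [0, 0, 0]]]'

```text
time: 3.65
tool_pos: [0.5634, 0.08, 0.0363]
tool_rot: [0.0, 0.999, 0.038, 0.0]
contact_force: [-1.8, 0.8, -0.4]
gripper_width: 0.469
grasp_force: 0.0
```

```bash
python3 jar.py
```

```text
tcp st [-0.1356  0.049 ] 0.0363 F [-1.8  0.8 -0.4] j [ 0.01  0.12  1.89 -0.    1.13  1.51] 3.65
```

>>> arm_command --rows '[[40, [0.004, 0, 0], [0, 0, 0]], [40, [0.007, 0, 0], [0, 0, 0]], [40, [0.01, 0.001, 0], [0, 0, 0]], [40, [0.012, 0.001, 0], [0, 0, 0]], [40, [0.012, 0.001, 0], [0, 0, 0]]]'

```text
time: 4.07
tool_pos: [0.565, 0.0801, 0.0358]
tool_rot: [0.0, 0.999, 0.038, -0.002]
contact_force: [-8.3, -0.8, 2.8]
gripper_width: 0.472
grasp_force: 0.0
```

>>> arm_command --rows '[[40, [-0.1, 0, 0.02], [0, 0, 0]], [0, [-0.15, -0.1, 0.15], [0, 0, 0]], [0, [-0.1, -0.2, 0.3], [0.05, 0, 0]], [0, [0, -0.3, 0.4], [0.15, 0.01, 0]], [0, [0.1, -0.35, 0.4], [0.25, 0.02, 0]], [0, [0.17, -0.4, 0.4], [0.35, 0.027, 0]], [0, [0.17, -0.4, 0.4], [0.45, 0.034, 0]], [0, [0.17, -0.4, 0.4], [0.55, 0.042, 0]], [0, [0.17, -0.4, 0.4], [0.55, 0.042, 0]], [0, [0.17, -0.4, 0.4], [0.55, 0.042, 0]]]'

```text
time: 4.9
tool_pos: [0.6178, -0.0424, 0.1539]
tool_rot: [-0.421, 0.906, 0.032, -0.016]
contact_force: [-0.6, 0.1, -0.2]
gripper_width: 0.003
grasp_force: 0.0
```

```bash
python3 jar.py; python3 -c "
from h import *
from scipy.spatial.transform import Rotation as R
s=monitor.state();q=s['tool_rot'];print(s['tool_pos'],R.from_quat(q[[1,2,3,0]]).as_matrix().round(3))"
```

```text
tcp st [-0.2619  0.0041] 0.1539 F [-0.6  0.1 -0.2] j [-0.49  0.34  1.59  0.71  1.73  0.93] 4.9
[ 0.61780111 -0.04242032  0.15385915] [[ 0.997  0.043 -0.056]
 [ 0.071 -0.643  0.763]
 [-0.003 -0.765 -0.644]]
```

>>> arm_command --rows '[[0, [0, 0.1, -0.13], [-0.055, -0.004, 0]], [0, [0, 0.2, -0.26], [-0.055, -0.004, 0]], [0, [0, 0.22, -0.39], [-0.055, -0.004, 0]], [0, [0, 0.22, -0.39], [-0.055, -0.004, 0]], [0, [0, 0.22, -0.39], [-0.055, -0.004, 0]], [0, [0, 0.22, -0.39], [-0.055, -0.004, 0]]]'

```text
time: 5.4
tool_pos: [0.6182, 0.0259, 0.0398]
tool_rot: [-0.38, 0.924, 0.035, -0.015]
contact_force: [-0.4, 0.3, 1.4]
gripper_width: -0.002
grasp_force: 0.0
```

```bash
python3 jar.py j2
```

```text
tcp st [-0.1938 -0.0015] 0.0398 F [-0.4  0.3  1.4] j [-0.38  0.42  1.68  0.69  1.48  0.9 ] 5.4
```

View pics/j2.png

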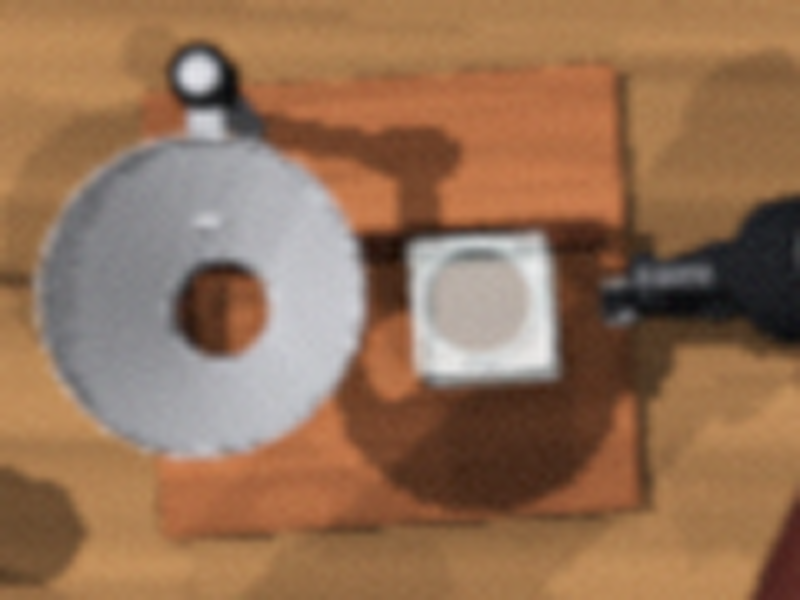

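>>> arm_command --rows '[[0, [-0.002, 0.03, 0], [0, 0, 0]], [0, [-0.004, 0.055, 0], [0, 0, 0]], [0, [-0.006, 0.08, 0], [0, 0, 0]], [0, [-0.008, 0.11, 0], [0, 0, 0]], [0, [-0.011, 0.14, 0], [0, 0, 0]], [0, [-0.013, 0.17, 0], [0, 0, 0]], [0, [-0.015, 0.2, 0], [0, 0, 0]], [0, [-0.018, 0.23, 0], [0, 0, 0]], [0, [-0.02, 0.26, 0], [0, 0, 0]], [0, [-0.022, 0.29, 0], [0, 0, 0]], [0, [-0.024, 0.32, 0], [0, 0, 0]], [0, [-0.026, 0.35, 0], [0, 0, 0]]]'

```text
time: 6.45
tool_pos: [0.6097, 0.1323, 0.0392]
tool_rot: [-0.38, 0.924, 0.035, -0.015]
contact_force: [1.1, -4.8, 3.5]
gripper_width: 0.003
grasp_force: 2.5
```

```bash
python3 jar.py; python3 - <<'E'
from h import *
f=vision.grab_frame("scene")
c=f["color"]
cv2.imwrite("pics/s1.png",cv2.resize(c[140:260,260:420],(800,600),interpolation=cv2.INTER_CUBIC)[...,::-1])
E
```

```text
tcp st [-0.087  -0.0011] 0.0392 F [ 1.1 -4.8  3.5] j [-0.22  0.36  1.75  0.76  1.38  0.99] 6.45
```

View pics/s1.png

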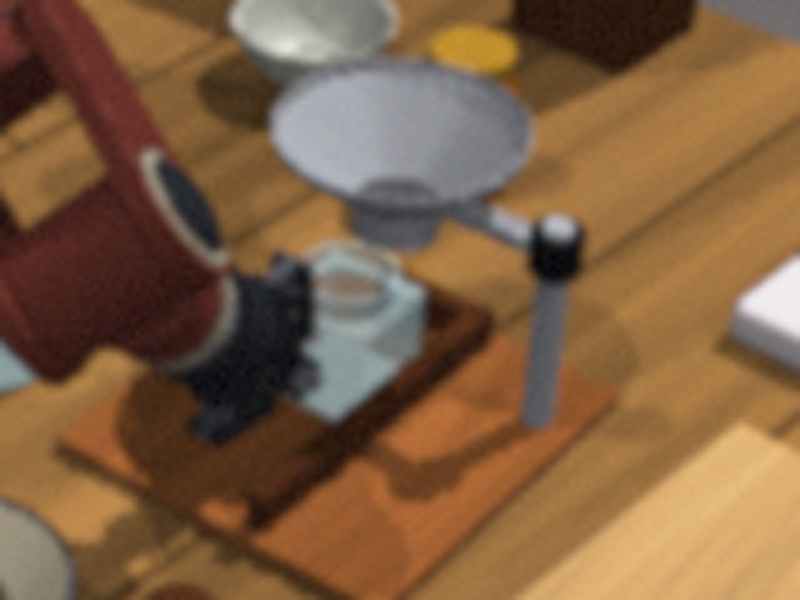

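The jar slides along the rail upright and square, and its near side is at the spout edge. About 40 mm remains.

>>> arm_command --rows '[[0, [-0.002, 0.025, 0], [0, 0, 0]], [0, [-0.003, 0.045, 0], [0, 0, 0]], [0, [-0.005, 0.065, 0], [0, 0, 0]], [0, [-0.006, 0.085, 0], [0, 0, 0]], [0, [-0.008, 0.1, 0], [0, 0, 0]], [0, [-0.008, 0.11, 0], [0, 0, 0]], [0, [-0.009, 0.12, 0], [0, 0, 0]], [0, [-0.009, 0.12, 0], [0, 0, 0]]]'

```text
time: 7.17
tool_pos: [0.6067, 0.1682, 0.039]
tool_rot: [-0.38, 0.924, 0.035, -0.015]
contact_force: [-0.9, -0.4, 0.5]
gripper_width: -0.001
grasp_force: 0.1
```

```bash
python3 jar.py
```

```text
tcp st [-0.051  -0.0008] 0.039 F [-0.9 -0.4  0.5] j [-0.16  0.35  1.77  0.78  1.34  1.02] 7.1667
```

>>> arm_command --rows '[[0, [0, 0.007, 0], [0, 0, 0]], [0, [-0.001, 0.014, 0], [0, 0, 0]], [0, [-0.001, 0.02, 0], [0, 0, 0]], [0, [-0.002, 0.026, 0], [0, 0, 0]], [0, [-0.002, 0.026, 0], [0, 0, 0]]]'

```text
time: 7.58
tool_pos: [0.6065, 0.1755, 0.0392]
tool_rot: [-0.38, 0.924, 0.035, -0.015]
contact_force: [0.2, -1.5, -1.2]
gripper_width: 0.004
grasp_force: 0.5
```

>>> arm_command --rows '[[0, [0, 0.005, 0], [0, 0, 0]], [0, [0, 0.01, 0], [0, 0, 0]], [0, [-0.001, 0.013, 0], [0, 0, 0]], [0, [-0.001, 0.013, 0], [0, 0, 0]]]'

```text
time: 7.92
tool_pos: [0.6062, 0.1793, 0.0393]
tool_rot: [-0.38, 0.924, 0.035, -0.015]
contact_force: [0.4, -1.4, -1.3]
gripper_width: -0.001
grasp_force: 0.6
```

>>> arm_command --rows '[[0, [0, 0.005, 0], [0, 0, 0]], [0, [0, 0.01, 0], [0, 0, 0]], [0, [-0.001, 0.013, 0], [0, 0, 0]], [0, [-0.001, 0.013, 0], [0, 0, 0]]]'

```text
time: 8.25
tool_pos: [0.6061, 0.1806, 0.0392]
tool_rot: [-0.378, 0.925, 0.035, -0.015]
contact_force: [-3.2, -13.3, 2.1]
gripper_width: -0.003
grasp_force: 6.7
```

```bash
python3 jar.py j3; python3 - <<'E'
import cv2
from h import *
a=cv2.imread("pics/j3.png"); f=vision.grab_frame("scene")
b=cv2.resize(f["color"][160:240,310:390,::-1],(400,400),interpolation=cv2.INTER_CUBIC)
cv2.imwrite("pics/c3.png",np.hstack([cv2.resize(a[100:500,0:400],(400,400)),b]))
E
```

```text
tcp st [-0.0386 -0.0012] 0.0392 F [ -3.2 -13.3   2.1] j [-0.14  0.35  1.77  0.78  1.33  1.03] 8.25
```

View pics/c3.png

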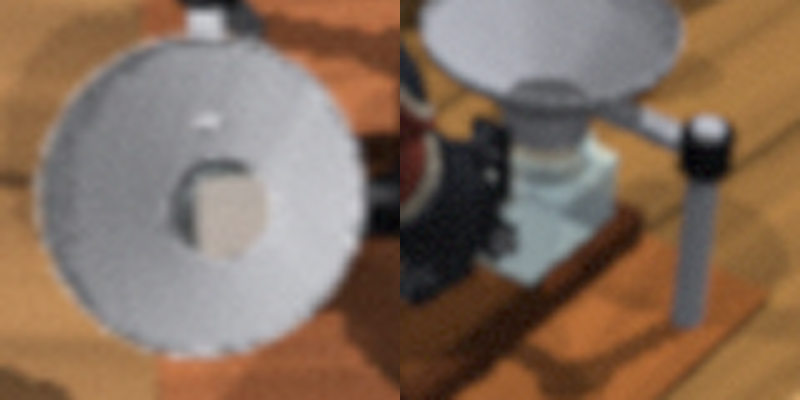

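Contact with the stop shows at 13 N. The jar is under the spout, flush at the rail end. I'll back off and check it numerically.

>>> arm_command --rows '[[0, [0, -0.03, 0], [0, 0, 0]], [0, [0, -0.15, 0.08], [0, 0, 0]], [0, [0, -0.28, 0.2], [0, 0, 0]], [0, [-0.1, -0.4, 0.35], [-0.08, 0, 0]], [85, [-0.2, -0.52, 0.5], [-0.16, -0.01, 0]], [85, [-0.3, -0.65, 0.5], [-0.24, -0.02, 0]], [85, [-0.4, -0.78, 0.5], [-0.32, -0.02, 0]], [85, [-0.45, -0.9, 0.5], [-0.4, -0.03, 0]], [85, [-0.45, -0.97, 0.5], [-0.48, -0.036, 0]], [85, [-0.45, -0.97, 0.5], [-0.495, -0.037, 0]], [85, [-0.45, -0.97, 0.5], [-0.495, -0.037, 0]]]'

```text
time: 9.27
tool_pos: [0.4698, -0.1101, 0.1912]
tool_rot: [0.001, 0.999, 0.036, 0.0]
contact_force: [0.5, 1.2, 0.5]
gripper_width: 0.976
grasp_force: 0.0
```

```bash
python3 jar.py; python3 - <<'E'
from h import *
from jar import st
import pickle
from scipy.spatial.transform import Rotation as R
s=monitor.state(); print(s["tool_pos"],R.from_quat(s["tool_rot"][[1,2,3,0]]).as_matrix().round(3))
F={n:vision.grab_frame(n) for n in("top","scene")}; pickle.dump(F,open("f1.pkl","wb"))
P=cloud(F["scene"]); S=np.stack([(P[...,:2]-[.602,.219])@np.array([np.cos(np.radians(94.35)),np.sin(np.radians(94.35))]),(P[...,:2]-[.602,.219])@np.array([-np.sin(np.radians(94.35)),np.cos(np.radians(94.35))]),P[...,2]],-1)
m=(abs(S[...,0])<.06)&(abs(S[...,1])<.06)&(S[...,2]>.045)&(S[...,2]<.08)
q=S[m]; print("jar sides",len(q)); 
for a in (0,1): print(np.percentile(q[:,a],[1,5,25,50,75,95,99]).round(4))
# pan again, from top
f=F["top"];Pt=cloud(f)
def circ(q):
    A=np.c_[2*q[:,:2],np.ones(len(q))]; s=np.linalg.lstsq(A,(q[:,:2]**2).sum(1),rcond=None)[0]; return s[:2],np.sqrt(s[2]+s[:2]@s[:2]),len(q)
# colour outline of rim at z=.06: light cream pixels
c=f["color"].astype(int); hsv=cv2.cvtColor(f["color"],cv2.COLOR_RGB2HSV)
U=np.indices(c.shape[:2]); m=(np.hypot(U[1]-324,U[0]-197)<34)
mm=(m&((hsv[...,1]<70)|(np.nan_to_num(Pt[...,2])>.05))).astype(np.uint8)
k=max(cv2.findContours(cv2.morphologyEx(mm,cv2.MORPH_OPEN,np.ones((7,7))),cv2.RETR_EXTERNAL,cv2.CHAIN_APPROX_NONE)[0],key=cv2.contourArea)
k=cv2.convexHull(k); e=cv2.fitEllipse(k); print(e, ray(f,*e[0],.06))
E
```

```text
tcp st [-0.3181  0.1568] 0.1912 F [0.5 1.2 0.5] j [-0.38 -0.27  1.98 -0.    1.43  1.12] 9.2667
tcp st [-0.3181  0.1568] 0.1912 F [0.5 1.2 0.5] j [-0.38 -0.27  1.98 -0.    1.43  1.12] 9.2667
[ 0.46982241 -0.11012303  0.19116231] [[ 0.997  0.073  0.001]
 [ 0.073 -0.997 -0.003]
 [ 0.001  0.003 -1.   ]]
jar sides 294
[-0.0398 -0.0342 -0.0311 -0.0281  0.0025  0.0361  0.0387]
[-0.0467 -0.0388 -0.036  -0.0191  0.0103  0.029   0.032 ]
((322.25439453125, 204.51290893554688), (48.50022888183594, 57.589935302734375), 14.28036880493164) [ 0.56806963 -0.15873671  0.06      ]
```

```bash
python3 - <<'E'
from h import *
import pickle
F=pickle.load(open("f1.pkl","rb")); P=cloud(F["scene"]); a=np.radians(94.35)
d=P[...,:2]-[.602,.219]; X=d@[np.cos(a),np.sin(a)]; Y=d@[-np.sin(a),np.cos(a)]; Z=P[...,2]
m=(abs(Y)<.025)&(X<-.02)&(X>-.05)&(Z>.03)&(Z<.075); print("x face",np.median(X[m]),m.sum(), np.polyfit(Y[m],X[m],1))
m=(abs(X)<.025)&(Y<-.02)&(Y>-.05)&(Z>.045)&(Z<.075); print("y face",np.median(Y[m]),m.sum(), np.polyfit(X[m],Y[m],1))
m=(X>-.18)&(X<-.06)&(Y<-.02)&(Y>-.07)&(Z>.033)&(Z<.045); print("rail top y range (exp -.049..-.035)",np.percentile(Y[m],[2,50,98]),m.sum(),np.median(Z[m]))
E
```

```text
x face -0.03059998140841582 145 [ 0.01177977 -0.03032597]
y face -0.03673593590291822 61 [-0.01211354 -0.0368381 ]
rail top y range (exp -.049..-.035) [-0.05428582 -0.04789478 -0.03738465] 158 0.04024903228647627
```

The jar is square and tight to the stop, but its gap to the rail is uncertain by about 2 mm. I'll add one gentle nudge toward the rail from the robot's side.

>>> arm_command --rows '[[40, [-0.1, 0.14, 0], [0, -0.08, 0]], [40, [-0.15, 0.28, 0], [0, -0.16, 0]], [40, [-0.2, 0.42, 0], [0, -0.24, 0]], [40, [-0.2, 0.56, 0], [0, -0.32, 0]], [40, [-0.2, 0.7, 0], [0, -0.4, 0]], [40, [-0.2, 0.84, 0], [0, -0.45, 0]], [40, [-0.2, 0.97, 0], [0, -0.5, 0]], [40, [-0.2, 1.0, -0.1], [0, -0.5, 0]], [40, [-0.2, 1.0, -0.25], [0, -0.5, 0]], [40, [-0.1, 1.0, -0.35], [0, -0.5, 0]], [40, [-0.1, 1.0, -0.4], [0, -0.5, 0]], [40, [-0.1, 1.0, -0.4], [0, -0.5, 0]]]'

```text
time: 10.37
tool_pos: [0.4341, 0.1905, 0.0537]
tool_rot: [0.018, 0.929, 0.037, 0.369]
contact_force: [-2.4, -0.6, -3.1]
gripper_width: 0.47
grasp_force: 0.0
```

```bash
python3 jar.py; python3 -c "
from h import *
from scipy.spatial.transform import Rotation as R
s=monitor.state();q=s['tool_rot'];print(s['tool_pos'],R.from_quat(q[[1,2,3,0]]).as_matrix().round(3))"
```

```text
tcp st [-0.0157  0.1695] 0.0537 F [-2.4 -0.6 -3.1] j [ 0.43 -0.5   2.53 -0.66  0.5   2.41] 10.3667
[0.43413587 0.19050019 0.05365114] [[ 0.725  0.055  0.687]
 [ 0.082 -0.997 -0.007]
 [ 0.684  0.061 -0.727]]
```

>>> arm_command --rows '[[40, [0.06, 0.02, -0.02], [0, 0, 0]], [40, [0.12, 0.04, -0.04], [0, 0, 0]], [40, [0.18, 0.06, -0.04], [0, 0, 0]], [40, [0.25, 0.075, -0.04], [0, 0, 0]], [40, [0.31, 0.08, -0.04], [0, 0, 0]], [40, [0.31, 0.08, -0.04], [0, 0, 0]]]'

```text
time: 10.87
tool_pos: [0.5376, 0.2171, 0.0608]
tool_rot: [0.013, 0.923, 0.034, 0.384]
contact_force: [0.5, 0.4, 0.6]
gripper_width: 0.468
grasp_force: 0.0
```

>>> arm_command --rows '[[40, [0.02, 0.001, 0], [0, 0, 0]], [40, [0.035, 0.002, 0], [0, 0, 0]], [40, [0.05, 0.003, 0], [0, 0, 0]], [40, [0.06, 0.004, 0], [0, 0, 0]], [40, [0.07, 0.004, 0], [0, 0, 0]], [40, [0.07, 0.004, 0], [0, 0, 0]]]'

```text
time: 11.37
tool_pos: [0.5553, 0.2172, 0.0576]
tool_rot: [0.014, 0.923, 0.034, 0.382]
contact_force: [-0.2, -0.0, 0.1]
gripper_width: 0.466
grasp_force: 0.0
```

>>> arm_command --rows '[[40, [-0.01, 0, -0.03], [0, 0, 0]], [40, [0, 0, -0.045], [0, 0, 0]], [40, [0.007, 0, -0.045], [0, 0, 0]], [40, [0.014, 0.001, -0.045], [0, 0, 0]], [40, [0.02, 0.001, -0.045], [0, 0, 0]], [40, [0.02, 0.001, -0.045], [0, 0, 0]]]'

```text
time: 11.87
tool_pos: [0.5617, 0.2176, 0.0444]
tool_rot: [0.014, 0.923, 0.034, 0.382]
contact_force: [-0.3, -0.3, -1.0]
gripper_width: 0.468
grasp_force: 0.0
```

```bash
python3 jar.py
```

```text
tcp st [0.0016 0.0403] 0.0444 F [-0.3 -0.3 -1. ] j [ 0.36 -0.08  2.25 -0.86  0.34  2.59] 11.8667
```

>>> arm_command --rows '[[40, [0.006, 0, 0], [0, 0, 0]], [40, [0.012, 0, 0], [0, 0, 0]], [40, [0.016, 0.001, 0], [0, 0, 0]], [40, [0.016, 0.001, 0], [0, 0, 0]]]'

```text
time: 12.2
tool_pos: [0.5633, 0.2179, 0.0433]
tool_rot: [0.015, 0.924, 0.035, 0.381]
contact_force: [-38.9, -5.2, 28.7]
gripper_width: 0.466
grasp_force: 19.4
```

Firm contact at 48 N, so the jar is seated on the rail. I'll back out.

>>> arm_command --rows '[[40, [-0.02, 0, 0], [0, 0, 0]], [40, [-0.12, 0, 0], [0, 0, 0]], [40, [-0.22, 0, 0.05], [0, 0, 0]], [60, [-0.25, -0.05, 0.18], [0, 0.07, 0]], [85, [-0.25, -0.15, 0.32], [0, 0.14, 0]], [85, [-0.25, -0.29, 0.45], [0, 0.21, 0]], [85, [-0.25, -0.43, 0.5], [0, 0.28, 0]], [85, [-0.25, -0.57, 0.5], [0, 0.35, 0]], [85, [-0.25, -0.71, 0.5], [0, 0.42, 0]], [85, [-0.25, -0.85, 0.5], [0, 0.48, 0]], [85, [-0.25, -1.0, 0.5], [0, 0.5, 0]], [85, [-0.25, -1.0, 0.5], [0, 0.5, 0]]]'

```text
time: 13.2
tool_pos: [0.4937, -0.0506, 0.191]
tool_rot: [-0.0, 0.999, 0.037, -0.001]
contact_force: [0.7, -0.1, -0.8]
gripper_width: 0.993
grasp_force: 0.0
```

```bash
cat > pan.py <<'E'
from h import *
from scipy.spatial.transform import Rotation as R
s=monitor.state(); q=s["tool_rot"]
print(s["time"],s["tool_pos"].round(4),"rot",R.from_quat(q[[1,2,3,0]]).as_matrix().round(3).tolist(),"F",s["contact_force"].round(1),"g",s["gripper_width"].round(3),s["grasp_force"],"j",s["joint_pos"].round(2))
E
python3 pan.py; python3 - <<'E'
from h import *
import pickle
F=pickle.load(open("f0.pkl","rb"))
for n in("top","scene"):
    P=cloud(F[n]); 
    m=(P[...,0]>.39)&(P[...,0]<.51)&(abs(P[...,1]+.175)<.04)&(P[...,2]>.06)&(P[...,2]<.09); q=P[m]
    p=np.polyfit(q[:,0],q[:,1],1); print(n,m.sum(),"y at .482",np.polyval(p,.482),"yaw",p[0],"x",q[:,0].min(),"ztop",np.percentile(q[:,2],80))
E
```

```text
top 176 y at .482 -0.17307488840912677 yaw 0.08569301489917609 x 0.4048033462851425 ztop 0.0783240161938023
scene 194 y at .482 -0.175585319420754 yaw 0.07969186297438612 x 0.4088873446665666 ztop 0.08114391019458159Traceback (most recent call last):
  File "pan.py", line 4, in <module>
    print(s["time"],s["tool_pos"].round(4),"rot",R.from_quat(q[[1,2,3,0]]).as_matrix().round(3).tolist(),"F",s["contact_force"].round(1),"g",s["gripper_width"].round(3),s["grasp_force"],"j",s["joint_pos"].round(2))
                                                                                                                                             ^^^^^^^^^^^^^^^^^^^^^^^^
AttributeError: 'float' object has no attribute 'round'
```

>>> arm_command --rows '[[85, [-0.01, -0.14, 0], [0, 0, 0]], [85, [-0.01, -0.28, 0], [0, 0, 0]], [85, [-0.01, -0.41, 0], [0, 0, 0]], [85, [-0.01, -0.41, -0.1], [0, 0, 0]], [85, [-0.01, -0.41, -0.22], [0, 0, 0]], [85, [-0.01, -0.41, -0.34], [0, 0, 0]], [85, [-0.01, -0.41, -0.44], [0, 0, 0]], [85, [-0.01, -0.41, -0.473], [0, 0, 0]], [85, [-0.01, -0.41, -0.473], [0, 0, 0]]]'

```text
time: 13.95
tool_pos: [0.4859, -0.1694, 0.044]
tool_rot: [-0.002, 0.999, 0.037, -0.004]
contact_force: [-0.3, 0.1, -0.1]
gripper_width: 0.995
grasp_force: 0.0
```

```bash
sed -i 's/s\["gripper_width"\].round(3)/round(s["gripper_width"],3)/' pan.py; python3 pan.py
```

```text
13.95 [ 0.4859 -0.1694  0.044 ] rot [[0.997, 0.075, -0.007], [0.075, -0.997, 0.003], [-0.007, -0.004, -1.0]] F [-0.3  0.1 -0.1] g 0.995 0.0 j [-0.48 -0.01  2.01 -0.    1.15  1.02]
```

>>> arm_command --rows '[[40, [0, 0, 0.012], [0, 0, 0]], [0, [0, 0, 0.012], [0, 0, 0]], [0, [0, 0, 0.012], [0, 0, 0]], [0, [0, 0, 0.012], [0, 0, 0]], [0, [0, 0, 0.012], [0, 0, 0]], [0, [0, 0, 0.012], [0, 0, 0]], [0, [0, 0, 0.012], [0, 0, 0]], [0, [0, 0, 0.012], [0, 0, 0]]]'

```text
time: 14.62
tool_pos: [0.4887, -0.1712, 0.0517]
tool_rot: [0.001, 0.999, 0.037, -0.0]
contact_force: [-1.1, -1.5, 5.6]
gripper_width: 0.214
grasp_force: 58.5
```

```bash
python3 pan.py
```

```text
14.6167 [ 0.4887 -0.1712  0.0517] rot [[0.997, 0.074, -0.0], [0.074, -0.997, -0.001], [-0.0, 0.001, -1.0]] F [-1.1 -1.5  5.6] g 0.214 58.49841892719269 j [-0.48 -0.02  2.   -0.    1.16  1.02]
```

>>> arm_command --rows '[[0, [0, 0, 0.02], [0, 0, 0]], [0, [0, 0, 0.05], [0, 0, 0]], [0, [0, 0, 0.09], [0, 0, 0]], [0, [0, 0, 0.14], [0, 0, 0]], [0, [0, 0, 0.2], [0, 0, 0]], [0, [0, 0, 0.27], [0, 0, 0]], [0, [0, 0, 0.34], [0, 0, 0]], [0, [0, 0, 0.41], [0, 0, 0]], [0, [0, 0, 0.47], [0, 0, 0]], [0, [0, 0, 0.5], [0, 0, 0]], [0, [0, 0, 0.5], [0, 0, 0]]]'

```text
time: 15.53
tool_pos: [0.4893, -0.171, 0.2038]
tool_rot: [0.001, 0.999, 0.037, 0.001]
contact_force: [-0.3, -0.3, -3.1]
gripper_width: 0.213
grasp_force: 58.6
```

```bash
python3 pan.py; cat > tilt.py <<'E'
from h import *
s=monitor.state(); P=cloud(vision.grab_frame("scene")); t=s["tool_pos"]
m=(P[...,0]>t[0]+.03)&(P[...,0]<t[0]+.19)&(abs(P[...,1]-t[1])<.09)&(P[...,2]>t[2]-.06)&(P[...,2]<t[2]+.03)
q=P[m]
# rim: topmost points per x bin
for a in np.arange(.03,.19,.02):
    k=q[(q[:,0]>t[0]+a)&(q[:,0]<t[0]+a+.02)]
    if len(k)>3: print(round(a+.01,2),len(k),(np.percentile(k[:,2],97)-t[2]).round(4),"y",k[:,1].min().round(3),k[:,1].max().round(3))
E
python3 tilt.py
```

```text
15.5333 [ 0.4893 -0.171   0.2038] rot [[0.997, 0.075, 0.003], [0.075, -0.997, -0.002], [0.003, 0.002, -1.0]] F [-0.3 -0.3 -3.1] g 0.213 58.64826500415802 j [-0.48 -0.19  1.89 -0.    1.44  1.02]
0.04 174 0.0188 y -0.2 -0.113
0.06 356 0.0103 y -0.22 -0.097
0.08 299 0.0107 y -0.23 -0.089
0.1 257 0.0095 y -0.236 -0.088
0.12 243 0.0092 y -0.235 -0.088
0.14 269 0.0084 y -0.232 -0.092
0.16 111 0.0091 y -0.221 -0.101
0.18 49 0.0088 y -0.204 -0.121
```

The pan is level in the grip: its rim is 10 mm above the TCP, as expected. Carrying it to the funnel.

>>> arm_command --rows '[[0, [0, 0.03, 0.04], [0, 0, 0]], [0, [0, 0.08, 0.09], [0, 0, 0]], [0, [0, 0.15, 0.14], [0, 0, 0]], [0, [0, 0.24, 0.19], [0, 0, 0]], [0, [0.01, 0.34, 0.225], [0, 0, 0]], [0, [0.01, 0.44, 0.225], [0, 0, 0]], [0, [0.01, 0.54, 0.225], [0, 0, 0]], [0, [0.01, 0.64, 0.225], [0, 0, 0]], [0, [0.01, 0.73, 0.225], [0, 0, 0]], [0, [0.01, 0.81, 0.225], [0, 0, 0]], [0, [0.01, 0.87, 0.225], [0, 0, 0]], [0, [0.01, 0.9, 0.225], [0, 0, 0]]]'

```text
time: 16.58
tool_pos: [0.4899, 0.1021, 0.2669]
tool_rot: [-0.001, 0.999, 0.039, -0.002]
contact_force: [1.3, -1.4, -3.8]
gripper_width: 0.212
grasp_force: 58.9
```

>>> arm_command --rows '[[0, [0, 0.05, 0], [0, 0, 0]], [0, [0, 0.12, 0], [0, 0, 0]], [0, [0, 0.2, 0], [0, 0, 0]], [0, [0, 0.29, 0], [0, 0, 0]], [0, [0, 0.37, 0], [0, 0, 0]], [0, [0, 0.44, 0], [0, 0, 0]], [0, [0, 0.49, 0], [0, 0, 0]], [0, [0, 0.5, 0], [0, 0, 0]], [0, [0, 0.5, 0], [0, 0, 0]]]'

```text
time: 17.33
tool_pos: [0.4906, 0.2498, 0.2673]
tool_rot: [0.0, 0.999, 0.038, -0.002]
contact_force: [-0.0, -1.1, -4.6]
gripper_width: 0.216
grasp_force: 59.0
```

```bash
python3 pan.py;python3 tilt.py
```

```text
17.3333 [0.4906 0.2498 0.2673] rot [[0.997, 0.076, -0.004], [0.076, -0.997, -0.001], [-0.004, 0.001, -1.0]] F [-0.  -1.1 -4.6] g 0.216 58.99645149707794 j [ 0.34 -0.14  1.74  0.    1.55  1.83]
0.04 149 0.0125 y 0.216 0.308
0.06 219 0.0045 y 0.198 0.324
0.08 211 0.0008 y 0.19 0.332
0.1 203 -0.0023 y 0.184 0.336
0.12 196 -0.0037 y 0.186 0.333
0.14 183 -0.0062 y 0.19 0.331
0.16 85 -0.0077 y 0.199 0.318
0.18 28 -0.0095 y 0.225 0.294
```

>>> arm_command --rows '[[0, [0, 0.007, 0.001], [0.07, 0.006, 0]], [0, [0, 0.014, 0.002], [0.14, 0.011, 0]], [0, [0, 0.021, 0.004], [0.21, 0.017, 0]], [0, [0, 0.028, 0.007], [0.28, 0.022, 0]], [0, [0, 0.034, 0.01], [0.35, 0.028, 0]], [0, [0, 0.04, 0.014], [0.42, 0.034, 0]], [0, [0, 0.045, 0.018], [0.48, 0.038, 0]], [0, [0, 0.05, 0.023], [0.55, 0.044, 0]]]'

```text
time: 18.05
tool_pos: [0.4918, 0.2625, 0.2756]
tool_rot: [-0.42, 0.907, 0.033, -0.017]
contact_force: [-0.8, 0.2, -4.7]
gripper_width: 0.211
grasp_force: 59.5
```

```bash
python3 pan.py
```

```text
18.05 [0.4918 0.2625 0.2756] rot [[0.997, 0.046, -0.059], [0.075, -0.644, 0.761], [-0.003, -0.763, -0.646]] F [-0.8  0.2 -4.7] g 0.211 59.54226493835449 j [-0.05 -0.19  1.93  0.86  1.55  1.36]
```

>>> arm_command --rows '[[0, [0, 0.003, 0.005], [0.055, 0.004, 0]], [0, [0, 0.006, 0.009], [0.11, 0.009, 0]], [0, [0, -0.003, 0.011], [0.13, 0.01, 0]], [0, [0, -0.01, 0.013], [0.15, 0.012, 0]], [0, [0, -0.018, 0.015], [0.17, 0.014, 0]], [0, [0, -0.025, 0.017], [0.19, 0.015, 0]], [0, [0, -0.032, 0.019], [0.21, 0.017, 0]], [0, [0, -0.038, 0.021], [0.23, 0.018, 0]], [0, [0, -0.044, 0.023], [0.255, 0.02, 0]], [0, [0, -0.05, 0.024], [0.278, 0.022, 0]], [0, [0, -0.05, 0.024], [0.278, 0.022, 0]], [0, [0, -0.05, 0.024], [0.278, 0.022, 0]]]'

```text
time: 19.05
tool_pos: [0.4913, 0.2489, 0.2816]
tool_rot: [-0.606, 0.794, 0.029, -0.026]
contact_force: [-1.4, 0.0, -3.7]
gripper_width: 0.213
grasp_force: 59.8
```

```bash
python3 pan.py; python3 - <<'E'
from h import *
a=vision.grab_frame("top")["color"]; b=vision.grab_frame("scene")["color"]
cv2.imwrite("pics/p1.png",np.hstack([cv2.resize(a[145:235,170:260],(400,400)),cv2.resize(b[120:240,290:410],(400,400),interpolation=cv2.INTER_CUBIC)])[...,::-1])
E
```

```text
19.05 [0.4913 0.2489 0.2816] rot [[0.997, 0.015, -0.077], [0.079, -0.264, 0.961], [-0.006, -0.965, -0.264]] F [-1.4  0.  -3.7] g 0.213 59.75000023841858 j [-0.18 -0.06  2.    1.22  1.71  1.15]
```

View pics/p1.png

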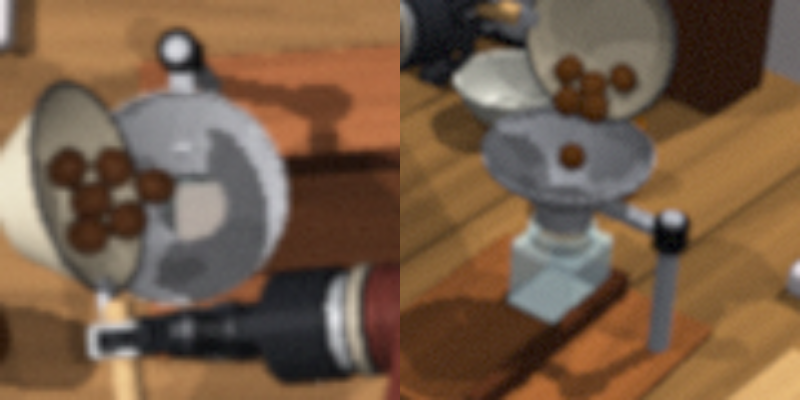

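The first nut is rolling over the lip into the funnel (left panel 155,185), and five are still in the pan. I'll continue slowly.

>>> arm_command --rows '[[0, [0, 0, 0], [0, 0, 0]], [0, [0, -0.005, 0.001], [0.015, 0.001, 0]], [0, [0, -0.01, 0.003], [0.03, 0.002, 0]], [0, [0, -0.016, 0.005], [0.045, 0.003, 0]], [0, [0, -0.022, 0.006], [0.06, 0.004, 0]], [0, [0, -0.028, 0.008], [0.075, 0.006, 0]], [0, [0, -0.034, 0.01], [0.09, 0.007, 0]], [0, [0, -0.04, 0.011], [0.105, 0.008, 0]], [0, [0, -0.046, 0.013], [0.12, 0.009, 0]], [0, [0, -0.052, 0.015], [0.135, 0.01, 0]], [0, [0, -0.058, 0.016], [0.15, 0.012, 0]], [0, [0, -0.062, 0.017], [0.166, 0.013, 0]]]'

```text
time: 20.15
tool_pos: [0.4914, 0.2306, 0.2876]
tool_rot: [-0.706, 0.707, 0.027, -0.03]
contact_force: [-0.3, 0.5, -2.5]
gripper_width: 0.211
grasp_force: 59.6
```

```bash
cat > nuts.py <<'E'
from h import *
for n in("top","scene"):
    f=vision.grab_frame(n); P=cloud(f); h=cv2.cvtColor(f["color"],cv2.COLOR_RGB2HSV)
    c=px(f,(.602,.23,.2)); U=np.indices(h.shape[:2]); r=60 if n=="top" else 70
    m=((h[...,0]<16)&(h[...,1]>110)&(h[...,2]<150)&(np.hypot(U[1]-c[0],U[0]-c[1])<r)&(np.nan_to_num(P[...,2])>.06)).astype(np.uint8)
    k,l,s,ce=cv2.connectedComponentsWithStats(m)
    for i in range(1,k):
        if s[i,4]>8: print(n,s[i,4],ce[i].round(0),np.nanmedian(P[l==i],0).round(3))
E
python3 pan.py; python3 nuts.py
```

```text
20.15 [0.4914 0.2306 0.2876] rot [[0.997, -0.004, -0.081], [0.081, -0.002, 0.997], [-0.004, -1.0, -0.002]] F [-0.3  0.5 -2.5] g 0.211 59.627037048339844 j [-0.24  0.05  2.02  1.41  1.85  1.05]
top 69 [164. 220.] [0.504 0.395 0.079]
scene 1069 [381. 121.] [0.474 0.617 0.13 ]
scene 156 [277. 152.] [0.543 0.02  0.301]
```

>>> arm_command --rows '[[0, [0, -0.01, 0.006], [0.05, 0.004, 0]], [0, [0, -0.03, 0.011], [0.1, 0.008, 0]], [0, [0, -0.05, 0.017], [0.16, 0.013, 0]], [0, [0, -0.05, 0.017], [0.16, 0.013, 0]], [0, [0, -0.05, 0.017], [0.16, 0.013, 0]], [0, [0, -0.02, 0.012], [0.1, 0.008, 0]], [0, [0, 0.06, 0.03], [0.02, 0.002, 0]], [0, [0, 0.16, 0.05], [-0.05, -0.004, 0]], [0, [0, 0.26, 0.05], [-0.12, -0.01, 0]], [0, [0, 0.34, 0.05], [-0.19, -0.016, 0]], [0, [0, 0.38, 0.05], [-0.26, -0.022, 0]], [0, [0, 0.4, 0.05], [-0.33, -0.028, 0]]]'

```text
time: 21.25
tool_pos: [0.4905, 0.352, 0.3048]
tool_rot: [-0.497, 0.867, 0.036, -0.019]
contact_force: [-0.8, -0.3, -3.9]
gripper_width: 0.213
grasp_force: 59.7
```

```bash
python3 pan.py; python3 nuts.py; python3 - <<'E'
from h import *
a=vision.grab_frame("top")["color"]; b=vision.grab_frame("scene")["color"]
cv2.imwrite("pics/p2.png",np.hstack([cv2.resize(a[145:235,165:255],(400,400)),cv2.resize(b[120:240,290:410],(400,400),interpolation=cv2.INTER_CUBIC)])[...,::-1])
E
```

```text
21.25 [0.4905 0.352  0.3048] rot [[0.997, 0.043, -0.068], [0.081, -0.504, 0.86], [0.003, -0.862, -0.506]] F [-0.8 -0.3 -3.9] g 0.213 59.6834135055542 j [ 0.07 -0.15  1.92  1.05  1.48  1.39]
top 17 [217. 192.] [0.558 0.15  0.483]
top 1667 [229. 224.] [0.479 0.104 0.488]
top 12 [164. 226.] [0.482 0.394 0.079]
scene 43 [312.  99.] [0.535 0.164 0.406]
scene 15 [297. 107.] [0.547 0.092 0.41 ]
scene 265 [390. 132.] [0.506 0.643 0.087]
```

View pics/p2.png

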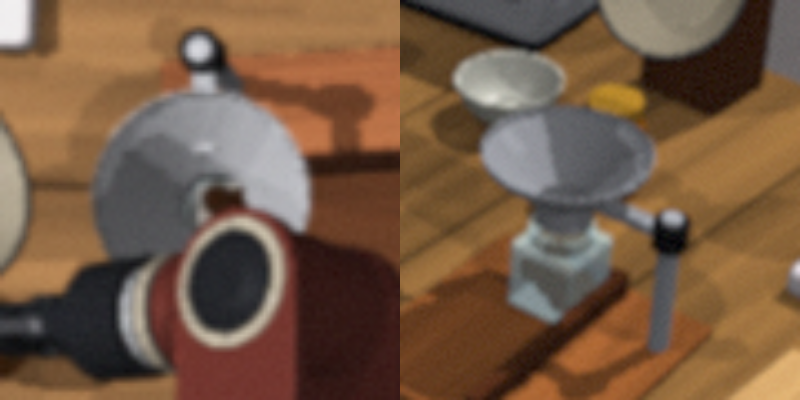

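The funnel is empty and the pan is tipped out. The jar stands in its corner, with nuts visible through the spout at (225,200). Taking the pan back.

>>> arm_command --rows '[[0, [0, -0.05, 0], [-0.07, -0.006, 0]], [0, [0, -0.13, 0], [-0.14, -0.011, 0]], [0, [0, -0.22, 0], [-0.21, -0.017, 0]], [0, [0, -0.32, 0], [-0.28, -0.022, 0]], [0, [0, -0.42, 0], [-0.35, -0.028, 0]], [0, [0, -0.52, 0], [-0.42, -0.034, 0]], [0, [0, -0.62, 0], [-0.49, -0.039, 0]], [0, [0, -0.72, 0], [-0.56, -0.045, 0]], [0, [0, -0.82, 0], [-0.62, -0.05, 0]], [0, [0, -0.92, 0], [-0.66, -0.053, 0]], [0, [0, -0.98, 0], [-0.66, -0.053, 0]], [0, [0, -1.0, 0], [-0.66, -0.053, 0]]]'

```text
time: 22.45
tool_pos: [0.49, 0.049, 0.2999]
tool_rot: [-0.004, 0.999, 0.038, -0.003]
contact_force: [0.2, -0.0, -4.1]
gripper_width: 0.211
grasp_force: 59.4
```

>>> arm_command --rows '[[0, [0, -0.1, 0], [0, 0, 0]], [0, [0, -0.2, 0], [0, 0, 0]], [0, [0, -0.3, 0], [0, 0, 0]], [0, [0, -0.4, -0.05], [0, 0, 0]], [0, [0, -0.5, -0.12], [0, 0, 0]], [0, [0, -0.6, -0.2], [0, 0, 0]], [0, [0, -0.68, -0.28], [0, 0, 0]], [0, [0, -0.73, -0.35], [0, 0, 0]], [0, [0, -0.74, -0.35], [0, 0, 0]], [0, [0, -0.74, -0.35], [0, 0, 0]]]'

```text
time: 23.28
tool_pos: [0.4894, -0.1711, 0.1943]
tool_rot: [-0.006, 0.999, 0.038, -0.003]
contact_force: [0.1, -0.3, -3.4]
gripper_width: 0.211
grasp_force: 59.5
```

```bash
python3 pan.py;python3 tilt.py; python3 - <<'E'
from h import *
f=vision.grab_frame("top"); P=cloud(f); c=px(f,(.602,.2185,.12)).round().astype(int); print(c)
print((P[c[1]-7:c[1]+8:2,c[0]-8:c[0]+9:2,2]*1000).round())
q=P.reshape(-1,3); q=q[np.hypot(q[:,0]-.602,q[:,1]-.2185)<.02]; print(np.percentile(q[:,2],[1,10,50,90,99]))
print(f["color"][c[1]-7:c[1]+8:2,c[0]-8:c[0]+9:2].sum(2))
m=(abs(P[...,0]-.6)<.06)&(abs(P[...,1]+.164)<.06)&(P[...,2]<.02)
E
```

```text
23.2833 [ 0.4894 -0.1711  0.1943] rot [[0.997, 0.075, -0.006], [0.075, -0.997, 0.011], [-0.005, -0.012, -1.0]] F [ 0.1 -0.3 -3.4] g 0.211 59.48782682418823 j [-0.48 -0.17  1.89  0.01  1.43  1.01]
0.04 239 0.0143 y -0.203 -0.116
0.06 441 0.0043 y -0.222 -0.097
0.08 347 0.001 y -0.231 -0.09
0.1 282 -0.0009 y -0.235 -0.084
0.12 233 -0.0032 y -0.236 -0.086
0.14 146 -0.005 y -0.231 -0.093
0.16 85 -0.0078 y -0.22 -0.102
0.18 38 -0.008 y -0.199 -0.126
[213 191]
[[132. 133. 137. 117. 115. 127. 131. 136. 141.]
 [134. 121.  85.  34.  38.  27.  24. 132. 144.]
 [135.  98.  21.  45.  43.  41.  77.  69. 133.]
 [128.  81.  21.  48.  46.  37.  71.  77. 133.]
 [125.  62.  21.  44.  42.  37.  19.  73. 139.]
 [139.  75.  29.  18.  16.  42.  41.  41. 141.]
 [131. 118.  50.  63.  58.  55.  43. 132. 147.]
 [135. 130. 134.  63.  70. 131. 134. 145. 145.]]
[0.01655473 0.03339567 0.0457433  0.07123689 0.07701792]
[[390 397 344 296 274 319 457 528 555]
 [397 320 350 361 243 300 416 490 558]
 [386 294 383 212 121 107 145 282 567]
 [346 290 350 171 137 103 111 192 541]
 [337 250 364 319 143 156 282 213 543]
 [340 252 361 388 345 224 118 331 578]
 [408 386 220 125  90  97 262 526 578]
 [424 450 422 306 298 365 527 549 566]]
```

>>> arm_command --rows '[[0, [0.002, 0, -0.05], [0, -0.02, 0]], [0, [0.004, 0, -0.12], [0, -0.04, 0]], [0, [0.007, 0, -0.2], [0, -0.06, 0]], [0, [0.007, 0, -0.28], [0, -0.06, 0]], [0, [0.007, 0, -0.36], [0, -0.06, 0]], [0, [0.007, 0, -0.41], [0, -0.06, 0]], [0, [0.007, 0, -0.44], [0, -0.06, 0]], [0, [0.007, 0, -0.45], [0, -0.06, 0]], [0, [0.007, 0, -0.45], [0, -0.06, 0]]]'

```text
time: 24.13
tool_pos: [0.494, -0.1708, 0.0632]
tool_rot: [-0.001, 0.998, 0.04, 0.047]
contact_force: [-0.3, 0.3, -3.6]
gripper_width: 0.207
grasp_force: 59.5
```

```bash
python3 pan.py;python3 tilt.py
```

```text
24.1333 [ 0.494  -0.1708  0.0632] rot [[0.992, 0.079, 0.094], [0.079, -0.997, 0.006], [0.094, 0.001, -0.996]] F [-0.3  0.3 -3.6] g 0.207 59.450966119766235 j [-0.5  -0.08  2.04  0.06  1.1   0.96]
0.04 259 0.0151 y -0.261 -0.112
0.06 446 0.0091 y -0.261 -0.097
0.08 417 0.0076 y -0.261 -0.085
0.1 359 0.0081 y -0.261 -0.085
0.12 345 0.0073 y -0.259 -0.085
0.14 351 0.0063 y -0.257 -0.081
0.16 282 0.0058 y -0.221 -0.082
0.18 177 0.0073 y -0.227 -0.081
```

>>> arm_command --rows '[[0, [-0.005, 0, -0.008], [0, 0, 0]], [0, [-0.008, 0, -0.015], [0, 0, 0]], [0, [-0.01, 0, -0.02], [0, 0, 0]], [0, [-0.01, 0, -0.025], [0, 0, 0]], [0, [-0.01, 0, -0.03], [0, 0, 0]], [0, [-0.01, 0, -0.034], [0, 0, 0]], [0, [-0.01, 0, -0.034], [0, 0, 0]]]'

```text
time: 24.77
tool_pos: [0.4908, -0.1716, 0.0529]
tool_rot: [-0.001, 0.998, 0.039, 0.047]
contact_force: [-2.7, -1.1, 0.1]
gripper_width: 0.213
grasp_force: 60.0
```

>>> arm_command --rows '[[25, [0, 0, 0], [0, 0, 0]], [35, [0, 0, 0], [0, 0, 0]], [60, [0, 0, 0], [0, 0, 0]], [60, [0, 0, 0], [0, 0, 0]], [60, [0, 0, 0.05], [0, 0, 0]], [60, [-0.02, 0, 0.15], [0, 0, 0]], [60, [-0.03, 0, 0.28], [0, 0, 0]], [60, [-0.05, 0, 0.42], [0, 0, 0]], [60, [-0.15, 0, 0.55], [0, 0, 0]], [60, [-0.25, 0, 0.6], [0, 0, 0]], [60, [-0.25, 0, 0.6], [0, 0, 0]]]'

```text
time: 25.68
tool_pos: [0.4151, -0.1726, 0.2405]
tool_rot: [0.003, 0.998, 0.039, 0.052]
contact_force: [0.3, -0.6, 0.8]
gripper_width: 0.702
grasp_force: 0.0
```

```bash
python3 pan.py; python3 - <<'E'
from h import *
fs=vision.grab_frame("scene"); f=vision.grab_frame("top"); P=cloud(fs)
m=(np.hypot(P[...,0]-.6,P[...,1]+.163)<.085)&(P[...,2]>.05)&(P[...,2]<.07); q=P[m]
for a in np.arange(.52,.68,.02):
    k=q[abs(q[:,0]-a)<.01]; 
    if len(k)>3: print(a.round(2),np.percentile(k[:,2],97).round(4),k[:,1].min().round(3),k[:,1].max().round(3))
Q=cloud(f).reshape(-1,3); q=Q[np.hypot(Q[:,0]-.602,Q[:,1]-.2185)<.022]; print("spout z",np.percentile(q[:,2],[1,50,90,99]))
a,b=f["color"],fs["color"]
cv2.imwrite("pics/end.png",np.hstack([cv2.resize(a[120:270,170:370],(400,300)),cv2.resize(b[130:310,170:410],(400,300))])[...,::-1])
E
```

```text
25.6833 [ 0.4151 -0.1726  0.2405] rot [[0.992, 0.077, 0.104], [0.078, -0.997, -0.002], [0.104, 0.01, -0.995]] F [ 0.3 -0.6  0.8] g 0.702 0.0 j [-0.6  -0.47  2.05  0.06  1.48  0.89]
0.52 0.0692 -0.188 -0.135
0.54 0.0677 -0.215 -0.101
0.56 0.0671 -0.227 -0.095
0.58 0.0656 -0.234 -0.082
0.6 0.0681 -0.237 -0.086
0.62 0.0667 -0.232 -0.088
0.64 0.0665 -0.225 -0.095
0.66 0.068 -0.213 -0.112
0.68 0.069 -0.177 -0.159
spout z [0.01378628 0.04498285 0.06834334 0.07264096]
```

View pics/end.png

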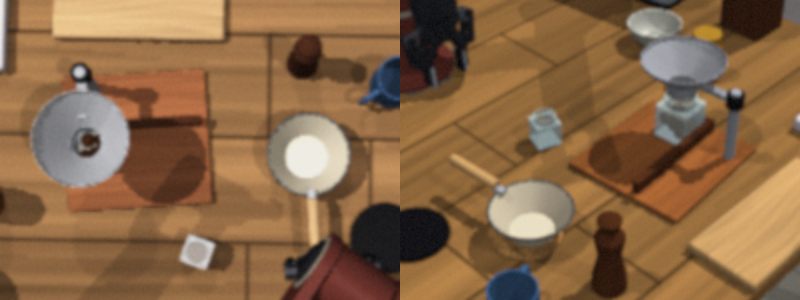

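The pan is empty and level on its mat, the jar is in its corner, and no stray nuts are visible. All nut surfaces seen through the spout lie below 73 mm, inside the jar.

```bash
python3 -c "
from plant import manip; print(manip.job_done())"
```

```text
the job is handed in; nothing more can be done
None
```

The job is handed in at about 26 s of the 72 s: the jar is in its corner with the walnuts in it, and the empty pan is upright on the cork mat. The hand-in gave no verdict, and I inferred all six nuts from an empty pan, a clear funnel and no strays in view.

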